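Fit the push-buttons, then hold the faceplate over the control box

ROBOT

A 6-joint arm with a two-finger parallel gripper is mounted at the origin on the work surface. World frame = base frame: x ahead of the robot, y to its left, z up, the work surface at z = 0. Lengths are in m, angles in degrees, forces in N, time in s.
With the tool pointing down it reaches from about 0.375 to 0.9 m from the base axis. Payload 3.1 kg.
Tool frame: the origin (TCP) lies at the very end of the fingers, on their centre line; the grasp point (between the pads) lies bot.hold_point_z behind it (bot.hold_point_z is the distance from the TCP to the grasp point, in m); z points along the fingers, y is the line along which they close (so a half turn about z gives the same grasp; the last joint's range is limited). The gripper opens to 87 mm and grips with 3 to 60 N. Pads are 19 mm wide; open, the fingers measure 117 mm over their backs; the gripper's body (75 mm by 190 mm) begins 51 mm behind the grasp point.
Start: joints at [53.944, 30.224, 82.088, -0, 67.689, -10.227], TCP at [0.272, 0.563, 0.223] pointing down, gripper open.
Joint ranges: [-176.69, 176.69], [-43.24, 126.21], [12.49, 139.97], [-82, 262], [0, 151.66], [-163.58, 163.58]. Speed limits (degrees/s): [159.86, 159.86, 180, 180, 180, 180].

INTERFACE

Orientations are given as a 3x3 rotation matrix whose columns are the frame's x, y, z axes.
In Python, from rig import bot gives the robot as it stands.
- The arm moves only by the tool apply_moves, never from a script. Its argument "plan" is one flat list of numbers, 4 for each row, row after row: the shift along the world's x, y, z normalised to -1 to 1, where 1 is 0.05 m, then the turn about the world's z normalised to -1 to 1, where 1 is 10 degrees. A call has 1 to 12 rows; each row shifts and turns the commanded pose from where the row before left it; what a row does not reach is not made up. A row lasts 1/8 s, in which the tool goes at most 62.5 mm and 10.7 degrees, less where a joint would pass 70% of its speed; a pose out of reach is approached as far as the arm can. A call with a number of a shift or a turn outside -1 to 1 is refused whole. A call with a gripper value outside its range is refused whole. "grip" is the closure, from -1 (fully open) to 1 (shut), so that 0 is half open, set as the call begins (left out, the last holds). The fingers move at their own pace and stop on an object; the grip force is fixed at half the most. Time passes only in rows, so rows that do not move let the fingers close. It gives the time, the measured TCP pose, the force, the opening and the grip force at its end, in the units of the state.
- bot.read_state(): the state, without advancing time (a new reading comes with each control period).
- bot.capture(name): name is "scene" or "side" or "wrist"; returns (picture, depth): 480x640x3 uint8, red, green, blue; 480x640 float32, m along the optical axis (not along the pixel's ray), 0 where there is no reading.
- bot.camera_info(name): a dict with "vertical_fov" (degrees; the focal length in pixels is half the picture's height over the tangent of half this angle, whatever the lens; pixels are square), "cx", "cy" (the principal point, pixels), "rvec" (rotation vector, rad) and "tvec" (3), from world to camera coordinates, as OpenCV has them; the wrist camera has in their place "mount" (4x4, takes a point from camera to tool coordinates, whose origin is the TCP and whose axes are the flange's). Camera axes: x right, y down, z forward; pixel columns grow to the right and rows downward; lengths in m; the calibration is good to about 2 mm. A picture is of the moment at which its call begins: read the wrist's pose just before it. camera_info takes no time and is no camera call.
- bot.hand_in(): hands the job in; it is judged then, once.
Trained networks look in the newest picture that a camera, given by its name, has taken for a name from the list of things; names that differ only in an ending like _2 or _b are one class to them, and where a whole thing is asked for, a point or a joint stands for the part that bears it (a point fixed in the world has none). Each returns a list of dicts, best first, with "p" (0 to 1); they miss things now and then, are a little off and sometimes report something else, mostly with a low value. They report only what shows in the picture. A call takes as long as a camera call. They do not tell look-alikes from the thing itself.
- bot.outline_of(camera, target): "mask" (480x640 bool, what is visible of it) and "xy" ([column, row] as shares, 0 to 1, of the picture: columns of its width, rows of its height, amid what is visible of it).
- bot.pinpoint(camera, target): "xy" ([column, row] as shares, 0 to 1, of the picture: columns of its width, rows of its height: a listed point, or the origin of a listed thing).
The state is a dict: "time_s": time; "joint_positions": joint angles; "qvel": joint speeds; "tau": joint torques, N m; "position": TCP position; "tcp_rot": TCP orientation; "force": force on the tool from outside, world axes, zero at the start; "moment": the same for the moment, N m; "opening": opening from 0.0 (shut) to 1.0 (fully open); "grasp_force": force on a finger pad.
Only numpy, scipy, OpenCV 4.12 (cv2) and the standard library are available. Lean on these libraries where they do the work, as an engineer would, in place of code of your own. Each camera call takes 0.05 s, during which the arm holds its last target. There are 200 camera calls.

TASK

Stand the red push-button in the red socket of the control box and the green one in the green socket and let go of them. Then lift the aluminium faceplate off its foam block and hold it level above the box, either way round, its underside two to three centimetres above the box's rim and touching neither box nor buttons, with each corner hole straight over a threaded insert so that I can slip in the gasket and start the screws. Finish while still holding it there steadily in the gripper, and leave the scale rule, the bottle and the pencil where they are.

Things in the scene. Friction and masses are not known exactly. Their poses are not given: they have to be found in the camera images.
- box: Dark grey open-topped control box, 60 (own x) x 120 (own y) x 30 mm high, walls 3 mm, screwed to a fixed plywood mounting board 90 x 160 x 9 mm; it cannot move. Origin: centre of the board's underside, on the table top. Rim 39 mm above the origin, inner floor 13 mm above it. Red socket on its +y half, green socket on its -y half; a brass threaded insert flush with the rim in each inner corner.
- red_socket (a point): Centre of the floor of the red socket: a round red collar, inside diameter 33 mm, flaring to 39 mm at its mouth, 13 mm high, standing on the box's inner floor. This point lies at own (0, 27, 13) mm of the box, 26 mm below the rim.
- green_socket (a point): Centre of the floor of the green socket, a green collar of the same size, at own (0, -27, 13) mm of the box.
- red_button: Loose push-button unit standing upright, 40 mm tall, 30 g: black contact block 26 mm in diameter and 18 mm high with two small brass terminals (2 mm proud, look only), and on it a red cap 24 mm in diameter and 22 mm high. Origin: centre of its underside; z up along its axis. Standing in a socket, its top is 14 mm above the box's rim.
- green_button: The same push-button unit with a green cap. Red and green may stand in each other's place at the start.
- faceplate: Loose aluminium cover plate 62 (own x) x 122 (own y) x 6 mm, about 110 g, lying face up with its underside 22 mm above the table on a fixed pale blue foam block 40 (x) x 90 (y) x 22 mm centred under it within a few mm, so that both long edges overhang by about 11 mm. Two 30 mm round openings at own (0, +-27) mm and four 7 mm corner holes. It looks the same turned by half a turn. Origin: centre of its underside; z up.
- hole_a (a point): Corner hole of the faceplate, at own (+22, +52) mm, on the underside.
- hole_b (a point): Corner hole of the faceplate, at own (-22, +52) mm, on the underside.
- hole_c (a point): Corner hole of the faceplate, at own (-22, -52) mm, on the underside.
- hole_d (a point): Corner hole of the faceplate, at own (+22, -52) mm, on the underside.
- insert_a (a point): Mouth of the brass threaded insert at own (+22, +52) mm of the box, at the height of the rim.
- insert_b (a point): Mouth of the insert at own (-22, +52) mm of the box.
- insert_c (a point): Mouth of the insert at own (-22, -52) mm of the box.
- insert_d (a point): Mouth of the insert at own (+22, -52) mm of the box.
- scale_rule: Bystander: loose white scale rule 30 x 300 (own y) x 5 mm lying flat beyond the work. Origin: centre of its underside.
- bottle: Bystander: loose white hand-gel bottle, standing, 30 x 46 x 107 mm high. Origin: centre of its underside.
- pencil: Bystander: loose black mechanical pencil 128 mm long (own y), 9 mm thick, lying nearer the robot. Origin: under the middle of its barrel, on the table.
Not all that is in view belongs to the job. There is more than one size of the green_button; the job needs the largest.

How it is judged:
By the outcome, as a careful person would: the job done as asked, in the order asked, and still so for the second after the job is handed in, while the arm keeps its last pose, push and grip.
It also fails if it takes over 67 s, if anything falls off the work surface, if the arm or the gripper's body presses on something with over 40 N, if the wrist force passes 120 N, or if a joint passes its speed limit or range.

## Working session

There is one attempt and no reset: what is moved stays moved. The work goes in short steps, Python scripts to look and compute and a tool call to move; the robot and the scene stay as the last step left them, time stands still between calls to the robot, and variables do not carry over. Pictures are saved under pics/ and viewed, at most 10 in all, crops included, and the job is handed in when it is done.

Besides the shell and the picture viewer there is one more tool, called after "Request:" as name(argument=value, ...) on one line, values as JSON. apply_moves: Moves the arm, as the interface text tells. Its arguments: {"type":"object","properties":{"plan":{"type":"array","items":{"type":"number"}},"grip":{"type":"number"}},"required":["plan"]}

```bash
mkdir -p pics; ls; cat > h.py <<'E'
import numpy as np, cv2
from rig import bot
def save(n,img): cv2.imwrite('pics/'+n+'.png',cv2.cvtColor(img,cv2.COLOR_RGB2BGR))
def cam(name,st=None):
    i=bot.camera_info(name); f=240/np.tan(np.radians(i['vertical_fov'])/2)
    if 'mount' in i:
        M=np.array(i['mount']); st=st or bot.read_state()
        T=np.eye(4); T[:3,:3]=np.array(st['tcp_rot']); T[:3,3]=st['position']
        W=T@M
    else:
        R=cv2.Rodrigues(np.array(i['rvec'],float))[0]; W=np.eye(4); W[:3,:3]=R.T; W[:3,3]=-R.T@np.array(i['tvec']).ravel()
    return f,i['cx'],i['cy'],W
def ray_z(c,u,v,z):  # pixel -> world at height z
    f,cx,cy,W=c; d=W[:3,:3]@np.array([(u-cx)/f,(v-cy)/f,1]); o=W[:3,3]
    return o+d*(z-o[2])/d[2]
def cloud(c,depth):
    f,cx,cy,W=c; v,u=np.mgrid[:480,:640]
    P=np.stack([(u-cx)/f*depth,(v-cy)/f*depth,depth],-1)
    return P@W[:3,:3].T+W[:3,3]
def proj(c,p):
    f,cx,cy,W=c; q=W[:3,:3].T@(np.array(p)-W[:3,3]); return q[0]/q[2]*f+cx,q[1]/q[2]*f+cy
E
python3 - <<'E'
from h import *
print(bot.hold_point_z); s=bot.read_state(); print(s)
for n in ['scene','side','wrist']: print(n, bot.camera_info(n))
a,d=bot.capture('scene'); save('scene',a); c=cam('scene'); C=cloud(c,d); np.save('C.npy',C)
for t,z in [('box',0),('red_socket',.013),('green_socket',.013),('red_button',0),('green_button',0),('faceplate',.022),('scale_rule',0),('bottle',0),('pencil',0)]:
    r=bot.pinpoint('scene',t)
    for k in r[:4]:
        u,v=k['xy'][0]*640,k['xy'][1]*480; print(t,round(k['p'],2),round(u),round(v),ray_z(c,u,v,z).round(4))
E
```

```text
pics
0.0187
{'time_s': 0.0, 'joint_positions': array([ 5.39453020e+01,  3.02802778e+01,  8.21561373e+01, -1.02854226e-03,
        6.76882079e+01, -1.02276153e+01]), 'qvel': array([ 0.10871511,  0.06328552,  0.04436425, -0.04411853, -0.05396148,
        0.03436381]), 'tau': array([ 1.43398724e-03, -4.40053225e+01, -1.76589721e+01,  6.33807667e-02,
        5.83010016e-02, -1.71459087e-04]), 'position': array([0.2718314 , 0.56198182, 0.22155894]), 'tcp_rot': array([[-9.00115687e-01,  4.35649108e-01, -1.26673354e-03],
       [ 4.35650792e-01,  9.00114026e-01, -1.76823073e-03],
       [ 3.69876490e-04, -2.14346569e-03, -9.99997634e-01]]), 'force': array([-0.10154289,  0.46529755,  0.17988027]), 'moment': array([-0.03364066, -0.06705221, -0.01926471]), 'grasp_force': 0.0, 'opening': 0.9996583403726291}
scene {'vertical_fov': 56.63284231221463, 'cx': 325.06158766144324, 'cy': 238.68317116719695, 'rvec': array([ 1.16812874,  2.32829023, -0.99244254]), 'tvec': array([ 0.34841999, -0.24688973,  1.2208336 ])}
side {'vertical_fov': 54.424604225625366, 'cx': 308.99139259822715, 'cy': 236.88743071
[... 571 characters left out ...]
2 278 [ 0.6001 -0.019   0.    ]
box 0.19 217 302 [ 0.7535 -0.1262  0.    ]
red_socket 0.57 317 281 [ 6.094e-01 -6.000e-04  1.300e-02]
green_socket 0.88 304 263 [ 0.5864 -0.0492  0.013 ]
red_button 0.74 427 355 [0.6197 0.2432 0.    ]
green_button 0.8 436 272 [0.4394 0.1702 0.    ]
green_button 0.5 462 289 [0.4498 0.2307 0.    ]
green_button 0.41 408 256 [0.4328 0.1031 0.    ]
faceplate 0.58 248 195 [ 0.5038 -0.2838  0.022 ]
scale_rule 0.94 217 298 [ 0.747  -0.1332  0.    ]
bottle 0.77 331 367 [0.7351 0.1261 0.    ]
bottle 0.57 273 193 [ 0.4431 -0.2622  0.    ]
bottle 0.36 314 276 [ 0.5934 -0.0192  0.    ]
pencil 0.63 337 268 [0.5489 0.0059 0.    ]
pencil 0.52 348 201 [ 0.3585 -0.0987  0.    ]
```

View pics/scene.png

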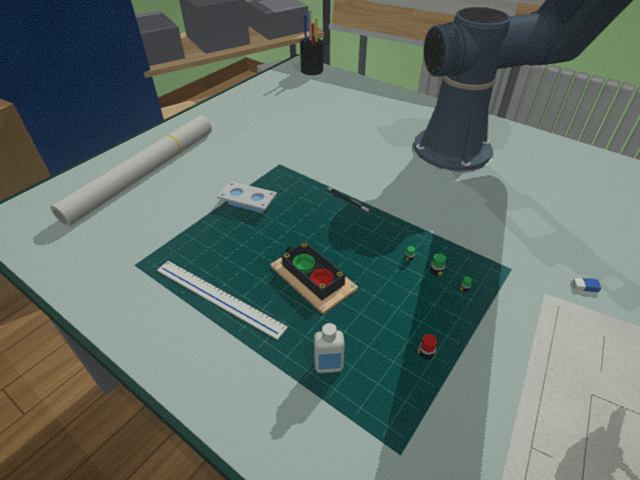

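The three candidates for green_button are (411,254), (439,265) and (467,284). The middle one looks largest. The only red button is at (428,346). I'll move over there for a closer look.

Request:
apply_moves(plan=[0.52, -0.9, 0, 0, 0.52, -0.9, 0, 0, 0.52, -0.9, 0, 0, 0.52, -0.9, 0, 0, 0.52, -0.9, 0, 0, 0.52, -0.9, 0, 0, 0.52, -0.9, 0.2, 0, 0.52, -0.9, 0.2, 0, 0, 0, 0, 0, 0, 0, 0, 0], grip=-1)

```text
time_s: 1.75
position: [0.4798, 0.2026, 0.2425]
tcp_rot: [[-0.9, 0.436, -0.001], [0.436, 0.9, 0.0], [0.001, 0.0, -1.0]]
force: [0.4, 0.7, -0.9]
opening: 1.003
grasp_force: 0.0
```

```bash
python3 - <<'E'
from h import *
s=bot.read_state(); c=cam('wrist',s); a,d=bot.capture('wrist'); save('w1',a); C=cloud(c,d)
print(s['position'],s['joint_positions'].round(1))
for t in ['red_button','green_button']:
    for k in bot.outline_of('wrist',t)[:4]:
        m=k['mask']; P=C[m]; P=P[P[:,2]>0.005]; top=P[P[:,2]>np.percentile(P[:,2],90)-.004]
        mn,mx=top.min(0),top.max(0)
        print(t,round(k['p'],2),(np.array(k['xy'])*[640,480]).round(),'top z',np.median(top[:,2]).round(4),'ctr',((mn+mx)/2).round(4),np.median(top,0).round(4),'size',(mx-mn).round(4))
E
```

```text
[0.47984403 0.20258471 0.24246356] [ 10.6  20.8  95.6   0.   63.7 -53.6]
red_button 0.65 [409. 306.] top z 0.039 ctr [0.513  0.2421 0.2198] [0.6054 0.2438 0.039 ] size [0.1931 0.0166 0.37  ]
green_button 0.84 [268. 180.] top z 0.0399 ctr [0.4311 0.1971 0.2208] [0.4342 0.1718 0.0399] size [0.0293 0.0745 0.3678]
green_button 0.82 [331. 158.] top z 0.0267 ctr [0.4334 0.2355 0.2145] [0.4426 0.2357 0.0267] size [0.0341 0.0154 0.3806]
green_button 0.75 [214. 207.] top z 0.0267 ctr [0.4288 0.1689 0.2143] [0.4341 0.1112 0.0267] size [0.0248 0.1311 0.381 ]
green_button 0.45 [228. 381.] top z 0.0383 ctr [0.5211 0.1229 0.2182] [0.5836 0.0404 0.0383] size [0.2095 0.223  0.3732]
```

View pics/w1.png

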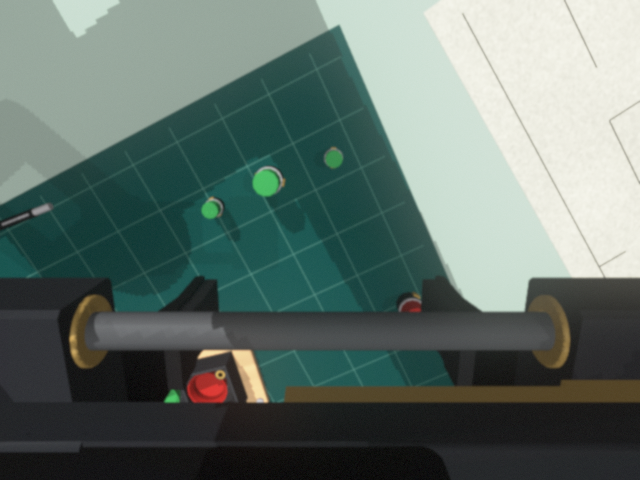

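Three green units show at (267,182), (333,158) and (212,208). Depth gives tops at 40, 27 and 27 mm, so the needed one is (267,182), at about (0.434, 0.172). Red is partly hidden at (409,306). Next I'll take a view that has both red and the box.

Request:
apply_moves(plan=[0.87, -0.34, 0.13, 0, 0.87, -0.34, 0.13, 0, 0.87, -0.34, 0.13, 0, 0.87, -0.34, 0.13, 0, 0.87, -0.34, 0.13, 0, 0.87, -0.34, 0.13, 0, 0, 0, 0, 0, 0, 0, 0, 0])

```text
time_s: 2.9
position: [0.74, 0.1021, 0.2805]
tcp_rot: [[-0.901, 0.434, -0.003], [0.434, 0.901, 0.0], [0.003, -0.001, -1.0]]
force: [-0.1, 0.3, 0.1]
opening: 0.999
grasp_force: 0.0
```

```bash
cat >> h.py <<'E'
def blobs(c,a,lo,hi,z,amin=60):
    h=cv2.cvtColor(a,cv2.COLOR_RGB2HSV); m=cv2.inRange(h,lo,hi)
    n,l,s,ce=cv2.connectedComponentsWithStats(m)
    return [(s[i,4],ce[i].round(1),ray_z(c,*ce[i],z).round(4)) for i in range(1,n) if s[i,4]>amin]
E
python3 - <<'E'
from h import *
s=bot.read_state(); c=cam('wrist',s); a,d=bot.capture('wrist'); save('w2',a); C=cloud(c,d); np.save('C2.npy',C)
print(s['position'],s['joint_positions'].round(1))
for t,z in [('red_button',0),('red_socket',.013),('green_socket',.013),('box',0)]+[('insert_a',.039)]:
    for k in bot.pinpoint('wrist',t)[:5]:
        u,v=np.array(k['xy'])*[640,480]; print(t,round(k['p'],2),round(u),round(v),ray_z(c,u,v,z).round(4))
for nm,t in [('red','red_button')]:
    k=bot.outline_of('wrist',t)[0]; P=C[k['mask']]; P=P[(P[:,2]>.034)&(P[:,2]<.045)]; print(len(P),np.median(P,0),P.min(0),P.max(0))
P=C.reshape(-1,3); P=P[(P[:,2]>.036)&(P[:,2]<.042)&(abs(P[:,0]-.6)<.1)&(abs(P[:,1]+.02)<.1)]
r=cv2.minAreaRect((P[:,:2]*1000).astype(np.float32)); print(len(P),r,np.median(P[:,2]))
E
```

```text
[0.73995314 0.10207929 0.28045795] [ -0.7  37.9  57.8   0.   84.5 -65. ]
red_button 0.58 394 31 [0.6199 0.2423 0.    ]
red_button 0.22 335 187 [0.7347 0.1243 0.    ]
red_socket 0.73 181 119 [0.6027 0.0126 0.013 ]
green_socket 0.63 131 134 [ 0.5928 -0.0405  0.013 ]
green_socket 0.54 182 122 [0.6053 0.0124 0.013 ]
box 0.9 159 125 [ 0.5955 -0.0148  0.    ]
insert_a 0.92 83 116 [ 0.5643 -0.063   0.039 ]
insert_a 0.83 200 133 [0.626  0.0302 0.039 ]
insert_a 0.65 103 162 [ 0.6087 -0.0689  0.039 ]
insert_a 0.6 186 93 [0.5885 0.0365 0.039 ]
628 [0.61667934 0.24120162 0.03986495] [0.60493895 0.23017025 0.0340603 ] [0.6282974  0.25332009 0.04290903]
1833 ((597.1983032226562, -16.215133666992188), (120.80571746826172, 60.1225471496582), 78.53981018066406) 0.03908472793376705
```

View pics/w2.png

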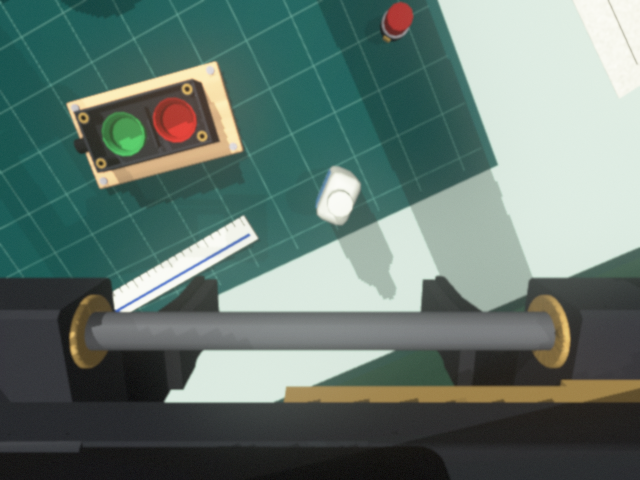

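The box rim fit is 120.8 x 60.1 mm at (0.597, -0.016) with its long axis at 78.5°. The sockets and inserts agree: red at (175,120), green at (124,133). The red button is at (0.617, 0.2415), pixel (397,17). Next I go above it and align the grip with the box's y axis.

Request:
apply_moves(plan=[-0.49, 0.56, -0.6, 0.28, -0.49, 0.56, -0.6, 0.28, -0.49, 0.56, -0.6, 0.28, -0.49, 0.56, -0.6, 0.28, -0.49, 0.56, -0.6, 0.28, 0, 0, 0, 0, 0, 0, -0.5, 0, 0, 0, -0.5, 0, 0, 0, 0, 0, 0, 0, 0, 0])

```text
time_s: 4.5
position: [0.6203, 0.2403, 0.083]
tcp_rot: [[-0.979, 0.206, 0.003], [0.206, 0.979, 0.0], [-0.003, 0.001, -1.0]]
force: [0.0, 0.3, 0.3]
opening: 1.001
grasp_force: 0.0
```

Request:
apply_moves(plan=[-0.07, 0.02, -0.4, 0, 0, 0, -0.4, 0, 0, 0, -0.4, 0, 0, 0, 0, 0, 0, 0, 0, 0])

```text
time_s: 5.12
position: [0.6157, 0.2416, 0.0216]
tcp_rot: [[-0.979, 0.205, 0.0], [0.205, 0.979, 0.0], [-0.0, 0.0, -1.0]]
force: [0.4, -0.4, 1.4]
opening: 1.003
grasp_force: 0.0
```

Request:
apply_moves(plan=[0, 0, 0, 0, 0, 0, 0, 0, 0, 0, 0, 0, 0, 0, 0, 0, 0, 0, 0, 0, 0, 0, 0, 0], grip=1)

```text
time_s: 5.88
position: [0.6152, 0.2415, 0.0215]
tcp_rot: [[-0.979, 0.205, -0.0], [0.205, 0.979, -0.0], [0.0, -0.0, -1.0]]
force: [-0.9, -1.2, -0.5]
opening: 0.399
grasp_force: 0.0
```

Request:
apply_moves(plan=[0, 0, 0, 0, 0, 0, 0, 0, 0, 0, 0, 0, 0, 0, 0, 0])

```text
time_s: 6.38
position: [0.6152, 0.2416, 0.0215]
tcp_rot: [[-0.979, 0.205, -0.0], [0.205, 0.979, -0.0], [0.0, -0.0, -1.0]]
force: [-0.7, 0.1, 0.6]
opening: 0.266
grasp_force: 30.0
```

Request:
apply_moves(plan=[0, 0, 0.8, 0, 0, 0, 0.8, 0, -0.05, -0.92, 0, 0, -0.05, -0.92, 0, 0, -0.05, -0.92, 0, 0, -0.05, -0.92, 0, 0, -0.05, -0.95, 0, 0, 0, 0, 0, 0, 0, 0, 0, 0, 0, 0, 0, 0])

```text
time_s: 7.62
position: [0.6026, 0.0114, 0.1015]
tcp_rot: [[-0.979, 0.203, -0.0], [0.203, 0.979, 0.0], [0.0, 0.0, -1.0]]
force: [0.1, 0.4, -0.5]
opening: 0.268
grasp_force: 30.0
```

```bash
python3 - <<'E'
from h import *
a,d=bot.capture('side'); save('s1',a); c=cam('side'); s=bot.read_state(); print(s['position'])
C=cloud(c,d)
for t in ['red_button','red_socket','box']:
    for k in bot.pinpoint('side',t)[:3]: print(t,k['p'],np.array(k['xy'])*[640,480])
k=bot.outline_of('side','red_button')[0]; P=C[k['mask']]; print(np.median(P,0),np.percentile(P,[3,97],axis=0))
print(proj(c,[.6026,.0102,.013]),proj(c,[.6026,.0102,.039]))
E
```

```text
[0.60267318 0.01151655 0.10151536]
red_button 0.79 [265.216 230.592]
red_socket 0.8 [264.32  261.312]
box 0.67 [278.272 258.816]
box 0.65 [264.    259.584]
[0.59569341 0.01619967 0.10535504] [[0.59171996 0.00290873 0.08426625]
 [0.61096507 0.02601259 0.12346359]]
(np.float64(265.52250444228173), np.float64(260.60329287636836)) (np.float64(264.7732898243667), np.float64(249.97411325171655))
```

View pics/s1.png

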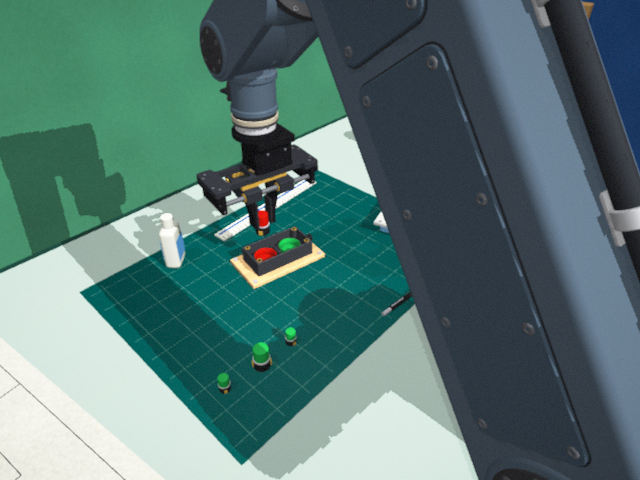

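Request:
apply_moves(plan=[-0.02, -0.02, -0.4, 0, 0, 0, -0.4, 0, 0, 0, -0.3, 0, 0, 0, -0.11, 0, 0, 0, -0.1, 0, 0, 0, 0, 0, 0, 0, 0, 0])

```text
time_s: 8.75
position: [0.6021, 0.009, 0.0365]
tcp_rot: [[-0.979, 0.205, 0.001], [0.205, 0.979, -0.0], [-0.001, 0.0, -1.0]]
force: [1.1, -0.6, -0.3]
opening: 0.265
grasp_force: 30.0
```

Request:
apply_moves(plan=[0, 0, -0.03, 0, 0, 0, 0, 0])

```text
time_s: 9.0
position: [0.6018, 0.009, 0.0347]
tcp_rot: [[-0.979, 0.205, 0.0], [0.205, 0.979, -0.0], [-0.0, -0.0, -1.0]]
force: [-0.4, -0.7, 0.4]
opening: 0.267
grasp_force: 30.0
```

Request:
apply_moves(plan=[0, 0, 0, 0, 0, 0, 0, 0, 0, 0, 0, 0], grip=0.32)

```text
time_s: 9.38
position: [0.6018, 0.0091, 0.0346]
tcp_rot: [[-0.979, 0.205, 0.0], [0.205, 0.979, -0.0], [-0.0, -0.0, -1.0]]
force: [-0.1, 0.6, 0.6]
opening: 0.335
grasp_force: 0.0
```

Request:
apply_moves(plan=[0, 0, 0.2, 0, 0, 0, 0.5, 0, 0, 0, 0.8, 0])

```text
time_s: 9.75
position: [0.6008, 0.0092, 0.1097]
tcp_rot: [[-0.979, 0.205, -0.003], [0.205, 0.979, 0.0], [0.003, -0.0, -1.0]]
force: [0.8, -0.1, 0.1]
opening: 0.34
grasp_force: 0.0
```

Request:
apply_moves(plan=[-0.67, 0.65, 0, 0, -0.67, 0.65, 0, 0, -0.67, 0.65, -0.1, 0, -0.66, 0.65, -0.2, 0, -0.66, 0.65, -0.2, 0, 0, 0, 0, 0, 0, 0, 0, 0], grip=0.08)

```text
time_s: 10.62
position: [0.4368, 0.1717, 0.0852]
tcp_rot: [[-0.979, 0.204, 0.003], [0.204, 0.979, 0.0], [-0.003, 0.001, -1.0]]
force: [0.6, -0.0, 0.3]
opening: 0.461
grasp_force: 0.0
```

```bash
python3 - <<'E'
from h import *
s=bot.read_state(); print(s['position'],s['opening']); c=cam('wrist',s); a,d=bot.capture('wrist')
print(blobs(c,a,(50,80,60),(75,255,255),.04,100))
a,d=bot.capture('side'); save('s2',cv2.resize(a[190:400,180:380],None,fx=3,fy=2.8)); c=cam('side'); C=cloud(c,d)
for k in bot.outline_of('side','red_button')[:2]:
    P=C[k['mask']]; print(k['p'],np.array(k['xy'])*[640,480],np.percentile(P,[3,50,97],axis=0).round(4))
E
```

```text
[0.43675856 0.17167674 0.08522909] 0.4605155665981693
[(np.int32(758), array([428.3, 247. ]), array([0.4372, 0.2317, 0.04  ])), (np.int32(1728), array([315.8, 261.3]), array([0.4327, 0.1716, 0.04  ])), (np.int32(617), array([215.1, 274.2]), array([0.4287, 0.1169, 0.04  ]))]
```

View pics/s2.png

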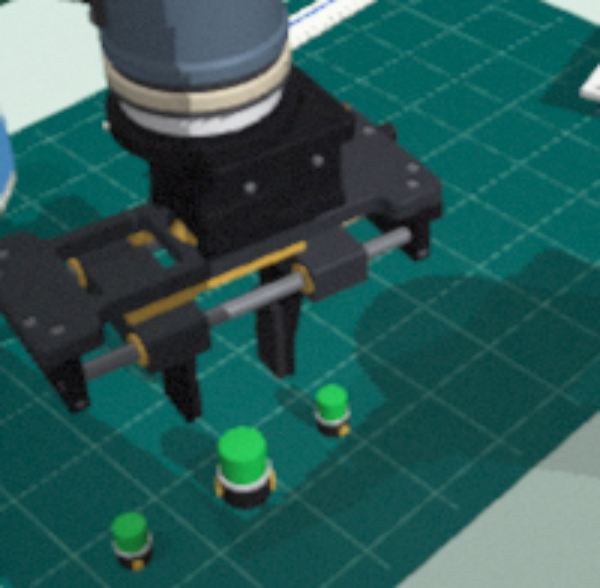

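The crop shows the gripper over the largest green unit, centred at (243,465) between the two small ones. The fingers clear the neighbours. I descend and grip.

Request:
apply_moves(plan=[-0.05, 0, -0.42, 0, 0, 0, -0.42, 0, 0, 0, -0.42, 0, 0, 0, 0, 0])

```text
time_s: 11.28
position: [0.4329, 0.1707, 0.0206]
tcp_rot: [[-0.978, 0.207, -0.002], [0.207, 0.978, -0.0], [0.002, -0.001, -1.0]]
force: [-0.3, -0.1, -1.2]
opening: 0.459
grasp_force: 0.0
```

Request:
apply_moves(plan=[0, 0, 0, 0, 0, 0, 0, 0, 0, 0, 0, 0, 0, 0, 0, 0, 0, 0, 0, 0], grip=1)

```text
time_s: 11.9
position: [0.4334, 0.1716, 0.0222]
tcp_rot: [[-0.979, 0.205, 0.002], [0.205, 0.979, 0.0], [-0.002, 0.0, -1.0]]
force: [0.7, 0.1, 6.6]
opening: 0.269
grasp_force: 30.0
```

Request:
apply_moves(plan=[0, 0, 0.9, 0, 0, 0, 0.9, 0, 0.53, -0.72, 0, 0, 0.53, -0.72, 0, 0, 0.53, -0.72, 0, 0, 0.53, -0.71, 0, 0, 0.53, -0.71, 0, 0, 0.52, -0.71, 0, 0, 0, 0, 0, 0, 0, 0, 0, 0, 0, 0, 0, 0])

```text
time_s: 13.28
position: [0.5899, -0.0416, 0.1112]
tcp_rot: [[-0.979, 0.204, -0.002], [0.204, 0.979, 0.001], [0.002, 0.0, -1.0]]
force: [-0.1, 0.9, -0.2]
opening: 0.265
grasp_force: 30.0
```

```bash
python3 - <<'E'
from h import *
a,d=bot.capture('side'); save('s3',cv2.resize(a[180:300,200:360],None,fx=4,fy=4)); c=cam('side'); C=cloud(c,d)
print(bot.read_state()['position'])
for t in ['red_button','green_button']:
  for k in bot.pinpoint('side',t)[:2]: print(t,k['p'],np.array(k['xy'])*[640,480])
print(proj(c,[.6022,.0095,.013]),proj(c,[.5918,-.0427,.09]))
E
```

```text
[ 0.59013907 -0.04164596  0.11139124]
red_button 0.74 [247.424 249.12 ]
red_button 0.63 [267.2   258.816]
green_button 0.75 [288.832 217.488]
green_button 0.73 [291.328 342.192]
(np.float64(265.9378846990778), np.float64(260.5253261203687)) (np.float64(288.4304491791149), np.float64(218.14269145710966))
```

View pics/s3.png

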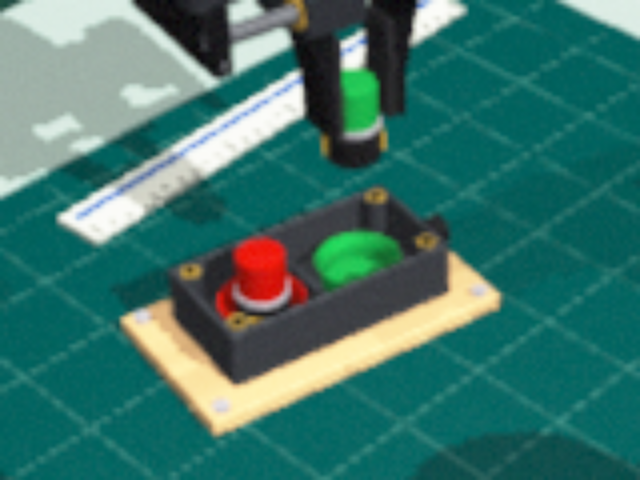

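The red button stands upright in its socket at (262,270) and the green one hangs over the green socket at (357,255). I lower it.

Request:
apply_moves(plan=[0.03, -0.02, -0.45, 0, 0, 0, -0.45, 0, 0, 0, -0.35, 0, 0, 0, -0.13, 0, 0, 0, -0.12, 0, 0, 0, 0, 0, 0, 0, 0, 0])

```text
time_s: 14.3
position: [0.5932, -0.0441, 0.0371]
tcp_rot: [[-0.979, 0.205, 0.001], [0.205, 0.979, -0.0], [-0.001, -0.0, -1.0]]
force: [-0.1, -0.6, -0.1]
opening: 0.266
grasp_force: 30.0
```

Request:
apply_moves(plan=[0, 0, 0, 0, 0, 0, 0, 0, 0, 0, 0, 0], grip=0.32)

```text
time_s: 14.68
position: [0.5928, -0.044, 0.0367]
tcp_rot: [[-0.979, 0.205, 0.0], [0.205, 0.979, -0.0], [-0.0, -0.0, -1.0]]
force: [0.6, 0.8, -0.8]
opening: 0.336
grasp_force: 0.0
```

Request:
apply_moves(plan=[0, 0, 0.2, 0, 0, 0, 0.6, 0, 0, 0, 0.9, 0, 0, -0.8, 0.6, 0, 0, -0.8, 0.6, 0, 0, -0.9, 0.4, 0, 0, -0.9, 0.3, 0, 0, -0.9, 0.2, 0, 0, -0.9, 0, 0, 0, 0, 0, 0, 0, 0, 0, 0], grip=-1)

```text
time_s: 16.05
position: [0.5923, -0.3032, 0.2266]
tcp_rot: [[-0.979, 0.205, -0.001], [0.205, 0.979, 0.001], [0.001, 0.001, -1.0]]
force: [-0.3, -0.4, -0.2]
opening: 1.0
grasp_force: 0.0
```

```bash
python3 - <<'E'
from h import *
s=bot.read_state(); c=cam('wrist',s); a,d=bot.capture('wrist'); save('w3',a); C=cloud(c,d)
print(s['position'],s['joint_positions'].round(1))
k=bot.outline_of('wrist','faceplate'); print([(q['p'],np.array(q['xy'])*[640,480]) for q in k])
P=C[k[0]['mask']]; print(np.median(P[:,2])); P=P[(P[:,2]>.0245)&(P[:,2]<.032)]
print(cv2.minAreaRect((P[:,:2]*1000).astype(np.float32)))
for k in bot.pinpoint('wrist','hole_a')[:8]:
    u,v=np.array(k['xy'])*[640,480]; print(round(k['p'],2),round(u),round(v),ray_z(c,u,v,.024).round(4))
k=bot.pinpoint('wrist','faceplate')[0]; print(ray_z(c,*(np.array(k['xy'])*[640,480]),.022))
E
```

```text
[ 0.59228412 -0.30323562  0.22659668] [ -36.7   33.2   75.5    0.    71.3 -114.9]
[(0.84, array([323.52 , 109.488]))]
0.027989449226393015
((505.80194091796875, -280.608642578125), (62.14933776855469, 122.47543334960938), 15.930556297302246)
0.98 390 106 [ 0.5141 -0.2238  0.024 ]
0.7 367 58 [ 0.4729 -0.2364  0.024 ]
0.7 281 160 [ 0.5387 -0.3257  0.024 ]
0.69 257 115 [ 0.4983 -0.3366  0.024 ]
[ 0.50646004 -0.28233537  0.022     ]
```

View pics/w3.png

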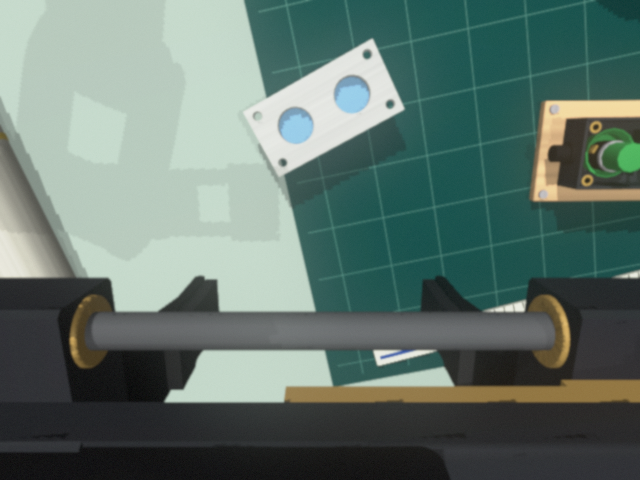

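The plate lies at pixels (245–405, 38–175). The depth fit is 62.1 x 122.5 mm, centred at (0.506, -0.281) with its top at 28 mm. Its short axis is at about 15.5°, and the holes agree. The green button stands in its socket at (620,157). I approach the plate.

Request:
apply_moves(plan=[-0.25, 0.06, -0.3, -0.9, -0.25, 0.06, -0.4, -0.9, -0.25, 0.06, -0.5, -0.9, -0.25, 0.07, -0.5, -0.9, -0.25, 0.07, -0.5, -0.9, -0.24, 0.07, -0.5, -0.9, -0.24, 0.06, -0.5, -0.9, 0, 0, 0, 0, 0, 0, 0, 0])

```text
time_s: 17.38
position: [0.5076, -0.2818, 0.0675]
tcp_rot: [[-0.265, 0.964, 0.002], [0.964, 0.265, -0.001], [-0.002, 0.001, -1.0]]
force: [0.5, -0.7, 0.2]
opening: 1.0
grasp_force: 0.0
```

```bash
python3 - <<'E'
from h import *
import cv2
a=cv2.imread('pics/w3.png'); h=cv2.cvtColor(a,cv2.COLOR_BGR2GRAY)
c=list(cam('wrist')); T=np.eye(4)
T[:3,:3]=np.array([[-0.979,.205,-.001],[.205,.979,.001],[.001,.001,-1]]); T[:3,3]=[.59228,-.30324,.2266]
c[3]=T@np.array(bot.camera_info('wrist')['mount'])
# hole centres by dark blob near the reported pixels, at plate top
for u,v in [(390,104),(367,56),(282,161),(257,115)]:
    w=h[v-9:v+10,u-9:u+10].astype(float); wt=np.clip(np.median(w)-25-w,0,None); yy,xx=np.mgrid[-9:10,-9:10]
    du,dv=(wt*xx).sum()/wt.sum(),(wt*yy).sum()/wt.sum(); print(round(u+du,1),round(v+dv,1),ray_z(c,u+du,v+dv,.026).round(4))
print(bot.read_state()['position'])
E
```

```text
390.4 103.8 [ 0.5119 -0.2255  0.026 ]
366.7 53.9 [ 0.4693 -0.2382  0.026 ]
282.3 162.5 [ 0.5408 -0.3265  0.026 ]
255.4 114.6 [ 0.4968 -0.3397  0.026 ]
[ 0.50757173 -0.281764    0.06747822]
```

Request:
apply_moves(plan=[-0.04, 0, -0.4, 0.06, 0, 0, -0.4, 0, 0, 0, -0.3, 0, 0, 0, -0.05, 0, 0, 0, 0, 0])

```text
time_s: 18.0
position: [0.5048, -0.2817, 0.0095]
tcp_rot: [[-0.272, 0.962, 0.001], [0.962, 0.272, -0.001], [-0.001, 0.001, -1.0]]
force: [0.3, 0.0, 0.8]
opening: 1.0
grasp_force: 0.0
```

Request:
apply_moves(plan=[0, 0, 0, 0, 0, 0, 0, 0, 0, 0, 0, 0, 0, 0, 0, 0, 0, 0, 0, 0, 0, 0, 0, 0], grip=1)

```text
time_s: 18.75
position: [0.5047, -0.2817, 0.0094]
tcp_rot: [[-0.272, 0.962, 0.001], [0.962, 0.272, -0.001], [-0.001, 0.001, -1.0]]
force: [0.9, 0.2, 2.7]
opening: 0.705
grasp_force: 30.0
```

Request:
apply_moves(plan=[0, 0, 0.3, 0, 0, 0, 0.8, 0, 0, 0, 0.9, 0, 0.26, 0.76, 0, -0.39, 0.26, 0.76, 0, -0.39, 0.26, 0.76, 0, -0.39, 0.26, 0.76, 0, -0.39, 0.26, 0.76, 0, -0.39, 0.26, 0.76, 0, -0.39, 0.28, 0.75, 0, -0.39, 0, 0, 0, 0, 0, 0, 0, 0])

```text
time_s: 20.25
position: [0.5955, -0.0161, 0.1091]
tcp_rot: [[0.199, 0.98, -0.001], [0.98, -0.199, -0.0], [-0.001, -0.001, -1.0]]
force: [-0.8, -0.8, -1.5]
opening: 0.706
grasp_force: 30.0
```

```bash
python3 - <<'E'
from h import *
s=bot.read_state(); print(s['position'],s['tcp_rot'].round(3),s['opening']); c=cam('wrist',s); a,d=bot.capture('wrist'); save('w4',a); C=cloud(c,d)
zt=s['position'][2]+.0126
for cn,cc in [('wrist',c)]:
  for t,z in [('hole_a',zt+.004),('insert_a',.039)]:
    for k in bot.pinpoint(cn,t)[:6]:
        u,v=np.array(k['xy'])*[640,480]; print(cn,t,round(k['p'],2),round(u),round(v),ray_z(cc,u,v,z).round(4))
k=bot.outline_of('wrist','faceplate')
if k:
    P=C[k[0]['mask']]; P=P[abs(P[:,2]-zt-.006)<.012]; A=np.c_[P[:,:2],np.ones(len(P))]; print(len(P),np.median(P,0),'plane',np.linalg.lstsq(A,P[:,2],rcond=None)[0]); print(cv2.minAreaRect((P[:,:2]*1000).astype(np.float32)))
for cn in ['scene','side']:
  b,_=bot.capture(cn); cc=cam(cn); save(cn+'4',b)
  for t,z in [('hole_a',zt+.004),('insert_a',.039),('faceplate',zt)]:
    for k in bot.pinpoint(cn,t)[:6]:
        u,v=np.array(k['xy'])*[640,480]; print(cn,t,round(k['p'],2),round(u),round(v),ray_z(cc,u,v,z).round(4))
E
```

```text
[ 0.59552472 -0.01609441  0.10913552] [[ 0.199  0.98  -0.001]
 [ 0.98  -0.199 -0.   ]
 [-0.001 -0.001 -1.   ]] 0.7055287702391557
wrist hole_a 0.67 381 185 [0.6262 0.0312 0.1257]
wrist insert_a 0.93 365 163 [0.63   0.0321 0.039 ]
wrist insert_a 0.73 284 168 [0.5846 0.0384 0.039 ]
24263 [0.60180484 0.01573813 0.12772849] plane [-2.72440935e-03 -3.64639341e-05  1.29275014e-01]
((596.180908203125, -0.9225387573242188), (92.81802368164062, 64.76822662353516), 78.58787536621094)
scene hole_a 0.77 302 212 [ 0.5666 -0.0661  0.1257]
scene hole_a 0.73 308 247 [0.6349 0.0011 0.1257]
scene hole_a 0.66 343 239 [0.5816 0.0392 0.1257]
scene hole_a 0.64 321 256 [0.6367 0.0323 0.1257]
scene insert_a 0.8 288 255 [ 0.6069 -0.0737  0.039 ]
scene insert_a 0.78 306 244 [ 0.5634 -0.063   0.039 ]
scene insert_a 0.73 321 284 [0.6276 0.024  0.039 ]
scene insert_a 0.58 338 272 [0.5852 0.0325 0.039 ]
scene faceplate 0.63 311 230 [ 0.5934 -0.0229  0.1217]
side hole_a 0.96 295 195 [ 0.599  -0.0683  0.1257]
side hole_a 0.82 307 204 [ 0.5621 -0.0611  0.1257]
side hole_a 0.72 244 211 [0.6263 0.0319 0.1257]
side hole_a 0.71 258 227 [0.5739 0.0442 0.1257]
side hole_a 0.32 278 263 [0.4827 0.0856 0.1257]
side hole_a 0.22 265 260 [0.5009 0.0959 0.1257]
side insert_a 0.85 293 229 [ 0.6119 -0.0739  0.039 ]
side insert_a 0.84 260 260 [0.588  0.0363 0.039 ]
side insert_a 0.74 246 248 [0.633  0.0309 0.039 ]
side insert_a 0.72 289 248 [ 0.5732 -0.0249  0.039 ]
side insert_a 0.65 308 240 [ 0.5663 -0.068   0.039 ]
side faceplate 0.8 273 209 [ 0.5995 -0.0138  0.1217]
side faceplate 0.73 295 196 [ 0.6008 -0.0694  0.1217]
side faceplate 0.66 268 204 [ 0.6188 -0.0181  0.1217]
side faceplate 0.47 265 258 [0.5086 0.0888 0.1217]
```

View pics/w4.png

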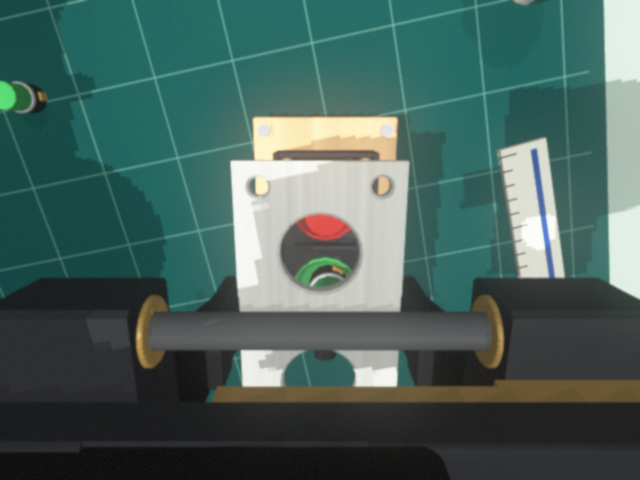

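```bash
python3 - <<'E'
from h import *
s=bot.read_state(); c=cam('wrist',s)
R=s['tcp_rot']; p=s['position']
y=np.array([np.cos(np.radians(78.5)),np.sin(np.radians(78.5)),0]); x=np.array([y[1],-y[0],0])
B=np.array([.597,-.0163,0])
def own(q): q=q-B; return (np.array([q@x,q@y])*1000).round(1)
for n,u,v,z in [('holeL',258.5,186,.1277),('holeR',382.5,185.5,.1277),('plL',231.5,161,.1277),('plR',409,161,.1277),('openC',320,251.5,.1277),('rimL',273,151,.039),('rimR',379,151,.039),('boardL',253,117,.009),('boardR',397,117,.009)]:
    q=ray_z(c,u,v,z); print(n,q.round(4),'box own',own(q))
print('tcp own',own(p*[1,1,0]))
E
```

```text
holeL [0.5844 0.0399 0.1277] box own [-23.5  52.5]
holeR [0.6273 0.0312 0.1277] box own [20.2 52.6]
plL [0.5773 0.0502 0.1277] box own [-32.6  61.2]
plR [0.6377 0.0378 0.1277] box own [29.1 61.1]
openC [0.6008 0.0119 0.1277] box own [-1.9 28.4]
rimL [0.5816 0.0487 0.039 ] box own [-28.   60.7]
rimR [0.6396 0.0368 0.039 ] box own [31.2 60.6]
boardL [0.5707 0.0706 0.009 ] box own [-43.1  79.9]
boardR [0.6578 0.0527 0.009 ] box own [45.9 79.7]
tcp own [-0.8  0.1]
```

The plate is held level (tilt about 0.3%) and parallel to the box. It sits roughly 2–3 mm towards own -x, so I shift it, lower and re-measure there.

Request:
apply_moves(plan=[0.02, 0, -0.3, 0, 0.02, -0.01, -0.3, 0, 0, 0, -0.3, 0, 0, 0, -0.2, 0, 0, 0, 0, 0, 0, 0, 0, 0])

```text
time_s: 21.6
position: [0.5986, -0.0165, 0.0542]
tcp_rot: [[0.2, 0.98, 0.001], [0.98, -0.2, -0.0], [0.0, 0.001, -1.0]]
force: [-0.2, 0.2, -2.2]
opening: 0.705
grasp_force: 30.0
```

```bash
python3 - <<'E'
from h import *
s=bot.read_state(); print(s['position'],s['tcp_rot'].round(4)); 
for n in ['wrist','scene','side']:
    a,d=bot.capture(n); np.savez(n+'5.npz',a=a,d=d)
    if n=='wrist': w=a
    if n=='side': sd=a
save('w5',cv2.resize(w[60:280,200:440],None,fx=2.5,fy=2.5)); save('s5',cv2.resize(sd[180:300,210:350],None,fx=5,fy=5))
E
```

```text
[ 0.59857345 -0.01645776  0.05420583] [[ 1.998e-01  9.798e-01  6.000e-04]
 [ 9.798e-01 -1.998e-01 -1.000e-04]
 [ 0.000e+00  6.000e-04 -1.000e+00]]
```

View pics/w5.png

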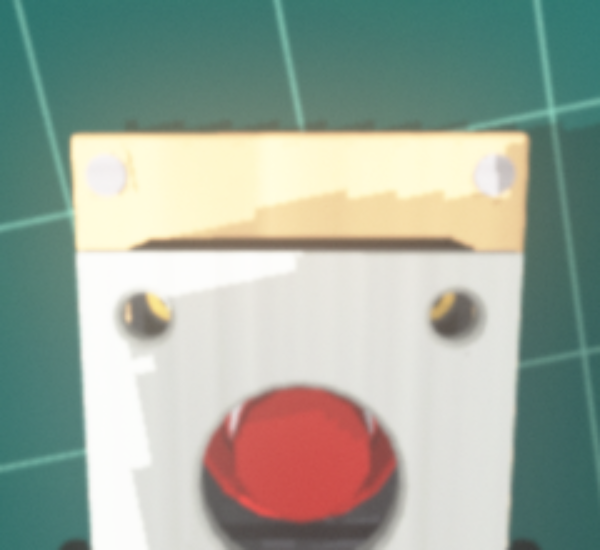

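View pics/s5.png

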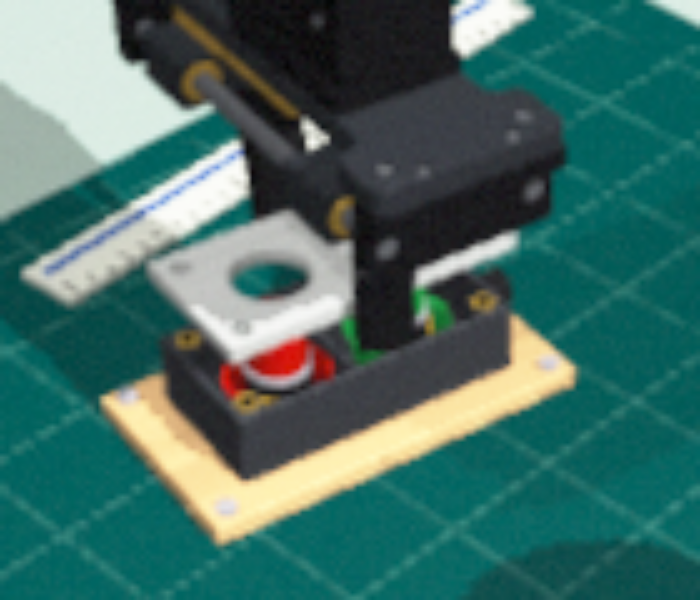

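```bash
python3 - <<'E'
from h import *
s=bot.read_state(); c=cam('wrist',s)
y=np.array([np.cos(np.radians(78.5)),np.sin(np.radians(78.5)),0]); x=np.array([y[1],-y[0],0])
B=np.array([.597,-.0163,0])
def own(q): q=q-B; return (np.array([q@x,q@y])*1000).round(1)
f=lambda u,v:(200+u/2.5-.3,60+v/2.5-.3)
for n,u,v,z in [('holeL',146,315,.0728),('holeR',457,313,.0728),('plL',76,250,.0728),('plR',522,250,.0728),('rimL',132,250,.039),('rimR',475,250,.039),('baseL',150,238,.009),('baseR',450,238,.009),('boardL',71,132,.009),('boardR',527,132,.009)]:
    q=ray_z(c,*f(u,v),z); print(n,own(q))
print('tcp',own(s['position']*[1,1,0]))
# insert brass seen through the holes
a=np.load('wrist5.npz')['a']; h=cv2.cvtColor(a,cv2.COLOR_RGB2HSV)
for u,v in [(258,186),(382,185)]:
    m=cv2.inRange(h,(18,110,90),(35,255,255)); yy,xx=np.nonzero(m[v-12:v+13,u-12:u+13]); print('brass',len(xx),(xx.mean()+u-12).round(1),(yy.mean()+v-12).round(1),[own(ray_z(c,xx[i]+u-12,yy[i]+v-12,.039)) for i in (0,len(xx)//2,-1)])
# scene & side, all visible holes/inserts, mean error vs expectation
for cn in ['scene','side']:
    cc=cam(cn); bot.capture(cn)
    for t,z in [('hole_a',.0715),('insert_a',.039)]:
        for k in bot.pinpoint(cn,t)[:5]: print(cn,t,round(k['p'],2),own(ray_z(cc,*(np.array(k['xy'])*[640,480]),z)))
    q=cc; 
a,d=bot.capture('side'); C=cloud(cam('side'),d)
for k in bot.outline_of('side','faceplate')[:1]:
    P=C[k['mask']]; P=P[abs(P[:,2]-.0728)<.006]; print(len(P),np.percentile(P[:,2],[5,50,95]))
for t in ['red_button','green_button']:
    k=bot.outline_of('side',t)[0]; P=C[k['mask']]; print(t,own(np.median(P,0)*[1,1,0]),np.percentile(P[:,2],[5,95]).round(3))
E
```

```text
holeL [-21.2  52.6]
holeR [22.8 52.8]
plL [-30.6  61.7]
plR [31.6 61.6]
rimL [-28.2  59.5]
rimR [30.8 59.4]
baseL [-29.4  59.9]
baseR [30.8 59.8]
boardL [-44.   80.2]
boardR [45.1 80.1]
tcp [1.8 0.1]
brass 2 264.5 185.0 [array([-23.7,  48.6]), array([-23.2,  48.6]), array([-23.2,  48.6])]
brass 27 376.7 182.1 [array([26. , 51.1]), array([25.7, 49.8]), array([24.4, 48.1])]
scene hole_a 0.77 [30.6 56.9]
scene hole_a 0.66 [-20.5 -60.2]
scene hole_a 0.56 [-22.1  57.1]
scene insert_a 0.85 [ 22.1 -57.2]
scene insert_a 0.78 [21.6 45.9]
scene insert_a 0.68 [-25.3  47.6]
side hole_a 0.65 [26.8 51. ]
side hole_a 0.6 [-36.1  49.5]
side hole_a 0.6 [-23.4 -53.6]
side hole_a 0.43 [ 90.8 -34.5]
side insert_a 0.91 [19.6 52.6]
side insert_a 0.9 [-18.   50.8]
side insert_a 0.68 [-14.  -58.5]
side insert_a 0.63 [ 31.6 -58.6]
side insert_a 0.59 [ 15.9 -74.6]
744 [0.07056858 0.07510015 0.07672611]
red_button [-8.6 32.1] [0.027 0.05 ]
green_button [-223.1  -93.2] [0.006 0.013]
```

Measured in one view, the plate is centred on the box in own x, 0.6 mm too far in +y, parallel and level, with its underside about 28 mm above the rim. I make a final small correction, then check and hand in.

Request:
apply_moves(plan=[0, -0.01, -0.03, 0, 0, 0, -0.03, 0, 0, 0, 0, 0, 0, 0, 0, 0, 0, 0, 0, 0, 0, 0, 0, 0, 0, 0, 0, 0])

```text
time_s: 23.12
position: [0.5983, -0.017, 0.0511]
tcp_rot: [[0.2, 0.98, 0.0], [0.98, -0.2, 0.0], [0.0, 0.0, -1.0]]
force: [1.0, 0.1, -0.8]
opening: 0.704
grasp_force: 30.0
```

```bash
python3 -c "
from rig import bot
s=bot.read_state(); print(s['position'],abs(s['qvel']).max()); print(bot.hand_in())"
```

```text
[ 0.59828988 -0.01697154  0.05108313] 0.08542743363738287
the job is handed in; nothing more can be done
None
```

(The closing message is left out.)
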